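# Shut down the bench grinder

### The job

Shut the bench grinder down: with the fingertips gently press in the red stop button and let it spring back, then push the red-knobbed lever, just as gently, away from the robot until it is fully over at its stop. Nothing needs gripping: do not press the green or yellow button, leave the black-knobbed lever as it is, and do not disturb the loose things lying about. Finish with the hand withdrawn, touching nothing.

Things in the scene. Friction and masses are not known exactly. Their poses are not given: they have to be found in the camera images.
- stop_button_top (a point): The red STOP mushroom push button on the green button board: head 38 mm across, its top 37 mm above the board's top face (67 mm above the table), over an aluminium base ring 50 mm across. This point is the centre of the head's top face; it goes straight down as the button is pressed. The three buttons stand in a row 75 mm apart, in any order. All of them start fully out.
- stop_button (a joint): How far the red stop button is in, m: 0 out, 0.010 fully in. It counts as pressed from 0.006 held for a tenth of a second. Spring: about 1.6 N to start, 5 N fully in; it springs back by itself.
- start_button_top (a point): The green start mushroom push button on the green button board: head 38 mm across, its top 37 mm above the board's top face (67 mm above the table), over an aluminium base ring 50 mm across. This point is the centre of the head's top face; it goes straight down as the button is pressed.
- start_button (a joint): How far the green button is in, m (0 to 0.010, same spring). Must not be pressed.
- jog_button_top (a point): The yellow jog mushroom push button on the green button board: head 38 mm across, its top 37 mm above the board's top face (67 mm above the table), over an aluminium base ring 50 mm across. This point is the centre of the head's top face; it goes straight down as the button is pressed.
- jog_button (a joint): How far the yellow button is in, m (0 to 0.010, same spring). Must not be pressed.
- grinder_lever_tip (a point): Centre of the red ball knob (28 mm across) on the grinder's isolator lever, a 10 mm steel rod 80 mm from pivot to ball centre, about 112 mm above the table at either end of its swing and 122 mm in the middle.
- grinder_lever (a joint): Angle of the grinder's lever, rad: 0 leaning 0.5 rad towards the robot (on), 1.0 leaning 0.5 rad away from the robot, at its stop (off). It stays where it is left; about 2 N at the ball moves it.
- grinder_lever_base: Grey switch block 70 x 50 x 25 mm (x, y, z) under the grinder's lever, fixed on the wooden lever board. Origin: centre of its underside, 20 mm above the table. Its x axis points away from the robot and is the way the lever is pushed; the lever's pivot axis is along its y, 22 mm above the origin.
- drill_lever_tip (a point): Centre of the black ball knob (28 mm across) on the drill press's isolator lever, otherwise the same; it stands 110 mm beside the grinder's lever, on either side of it, at any angle. Must stay as it is.
- button_board: Green board 150 x 240 x 30 mm (x, y, z) fixed to the table, carrying the three buttons 25 mm nearer the robot than its middle line. Origin: centre of its underside.
- lever_board: Brown wooden board 130 x 200 x 20 mm (x, y, z) fixed to the table, carrying both levers; it and the button board may stand on either side. Origin: centre of its underside.
- collar: Loose bright steel ring, 32 mm across, 16 mm high, lying on the button board behind the buttons. Origin: centre of its underside.
- oil_pot: Loose small brass pot, 40 mm across, 52 mm high, standing in front of the boards. Origin: centre of its underside.
- whetstone: Loose red-brown stone block 180 x 50 x 25 mm (long side along its x), lying in front of the boards. Origin: centre of its underside.
- knife: Loose knife blank lying along its x, 240 mm long, up to 34 mm wide and 18 mm high. Origin: centre of its underside.
- bottle: Loose amber bottle, 68 mm across, 230 mm high, standing on the left of the boards. Origin: centre of its underside.
- paint_tin: Loose white-banded tin, 100 mm across, 115 mm high, standing on the right of the boards. Origin: centre of its underside.
- wrench: Loose steel spanner, 180 mm long along its x, lying beyond the boards. Origin: centre of its underside.
- handle_blank: Loose pale wooden block 120 x 30 x 24 mm (long side along its x), lying beyond the boards. Origin: centre of its underside.

How it is judged:
By the outcome, as a careful person would: the job done as asked, in the order asked, and still so for the second after the job is handed in, with the robot touching nothing.
It also fails if it takes over 48 s, if anything falls off the work surface, if the arm or the gripper's body presses on something with over 40 N, if the wrist force passes 120 N, or if a joint passes its speed limit or range.

### The arm

A 6-joint arm with a two-finger parallel gripper is mounted at the origin on the work surface. World frame = base frame: x ahead of the robot, y to its left, z up, the work surface at z = 0. Lengths are in m, angles in degrees, forces in N, time in s.
With the tool pointing down it reaches from about 0.275 to 0.775 m from the base axis. Payload 14.6 kg.
Tool frame: the origin (TCP) lies at the very end of the fingers, on their centre line; the grasp point (between the pads) lies 19 mm behind it (manip.grip_point_offset is the distance from the TCP to the grasp point, in m); z points along the fingers, y is the line along which they close (so a half turn about z gives the same grasp; the last joint's range is limited). The gripper opens to 85 mm and grips with 20 to 120 N. Pads are 22 mm wide; open, the fingers measure 114 mm over their backs; the gripper's body (76 mm by 85 mm) begins 54 mm behind the grasp point. The pads swing forward as they close: fully open they stand 13 mm farther back than shut.
Start: joints at [-77.939, 15.075, -2.767, 72.158, 0, 81.102], TCP at [0.188, -0.49, 0.231] pointing down, gripper open.
Joint ranges: [-151.79, 151.79], [-50.71, 97.33], [-67.44, 78.34], [-121.81, 120.89], [-77.56, 73.72], [-180, 180]. Speed limits (degrees/s): [108.29, 108.29, 147.25, 159.86, 180, 180].

### API

Orientations are given as a 3x3 rotation matrix whose columns are the frame's x, y, z axes.
In Python, from plant import telemetry, snapshot, manip gives the robot as it stands.
- The arm moves only by the tool step_arm, never from a script. Its argument "plan" is a list of rows, each an object of numbers: "tx", "ty", "tz": the shift along the tool's x, y, z in m; "ax", "ay", "az": the turn, a rotation vector about the tool's x, y, z in rad; "gripper": the finger opening in m, from 0 to 0.0854. A call has 1 to 12 rows; each row shifts and turns the commanded pose from where the row before left it, along the tool's axes as they then stand; what a row does not reach is not made up. A row lasts 1/12 s, in which the tool goes at most 41.7 mm and 7.16 degrees, less where a joint would pass 70% of its speed; a pose out of reach is approached as far as the arm can. A call is refused whole if a number of a shift passes 0.0417 or a number of a turn 0.125, either way. A call with a gripper value outside its range is refused whole. The fingers move at their own pace and stop on an object; "newtons" is the grip in N (left out, the last holds). Time passes only in rows, so rows that do not move let the fingers close. It gives the time, the measured TCP pose, the force, the opening and the grip force at its end, in the units of the state.
- telemetry.get_state(): the state, without advancing time (a new reading comes with each control period).
- snapshot(name): name is "scene" or "top" or "wrist"; returns a dict with "image" (384x512x3 uint8, blue, green, red), "K" (3x3 intrinsics, pixels), "xyz" and "orientation" of the camera in the world; the wrist camera has in their place "tool_from_camera" (4x4, takes a point from camera to tool coordinates, whose origin is the TCP and whose axes are the flange's). Camera axes: x right, y down, z forward; pixel columns grow to the right and rows downward; lengths in m; the calibration is good to about 2 mm. The wrist camera is an equidistant fisheye: a pixel r from the principal point sees the ray r / f radians off the axis. A picture is of the moment at which its call begins: read the wrist's pose just before it. There is no depth.
- manip.finish_job(): hands the job in; it is judged then, once.
The state is a dict: "time": time; "joint_pos": joint angles; "dq": joint speeds; "tau": joint torques, N m; "position": TCP position; "tcp_rot": TCP orientation; "wrist_force": force on the tool from outside, world axes, zero at the start; "ft_torque": the same for the moment, N m; "finger_gap": opening from 0.0 (shut) to 1.0 (fully open); "grasp_force": force on a finger pad.
Only numpy, scipy, OpenCV 4.12 (cv2) and the standard library are available. Lean on these libraries where they do the work, as an engineer would, in place of code of your own. Each camera call takes 0.05 s, during which the arm holds its last target. There are 200 camera calls.

## Working session

There is one attempt and no reset: what is moved stays moved. The work goes in short steps, Python scripts to look and compute and a tool call to move; the robot and the scene stay as the last step left them, time stands still between calls to the robot, and variables do not carry over. Pictures are saved under pics/ and viewed, at most 10 in all, crops included, and the job is handed in when it is done.

Besides the shell and the picture viewer there is one more tool, called after "Request:" as a command line: name --argument value ..., lists and objects as JSON in quotes. step_arm: Moves the arm, as the interface text tells. Its arguments: {"type":"object","properties":{"plan":{"type":"array"},"newtons":{"type":"number"}},"required":["plan"]}

```bash
mkdir -p pics
cat > h.py <<'E'
import numpy as np, cv2
from plant import telemetry, snapshot, manip
def ray(s,u,v):
    d=np.linalg.inv(s["K"])@[u,v,1]; R=np.array(s["orientation"]); d=R@d
    return np.array(s["xyz"]),d/np.linalg.norm(d)
def at_z(s,u,v,z):
    o,d=ray(s,u,v); return o+d*(z-o[2])/d[2]
def tri(a,b):
    A=np.zeros((3,3));y=np.zeros(3)
    for o,d in(a,b):
        P=np.eye(3)-np.outer(d,d);A+=P;y+=P@o
    p=np.linalg.solve(A,y); return p,[np.linalg.norm((np.eye(3)-np.outer(d,d))@(p-o)) for o,d in(a,b)]
E
python3 - <<'E'
from h import *
import pickle
D={n:snapshot(n) for n in("scene","top")}
pickle.dump(D,open("d.pkl","wb"))
for n in D: cv2.imwrite(f"pics/{n}.png",cv2.resize(D[n]["image"],(800,600),interpolation=cv2.INTER_CUBIC)); print(n,D[n]["xyz"],D[n]["orientation"],D[n]["K"])
s=telemetry.get_state();print(s)
E
```

```text
scene [ 1.42985616 -0.04877579  0.74411215] [[ 0.03925446  0.59627075 -0.8018231 ]
 [ 0.99922706 -0.02174674  0.03274684]
 [ 0.00208894 -0.8024888  -0.59666353]] [[390.24097498   0.         255.84183441]
 [  0.         390.24097498 189.5741306 ]
 [  0.           0.           1.        ]]
top [0.172104   0.01067264 1.78127444] [[-0.04365086 -0.97186585  0.23145488]
 [-0.99904469  0.04294407 -0.00809354]
 [-0.00207378 -0.23158706 -0.97281197]] [[498.35654234   0.         251.25968421]
 [  0.         498.35654234 194.35372412]
 [  0.           0.           1.        ]]
{'time': 0.1, 'joint_pos': array([-7.79389648e+01,  1.50970433e+01, -2.80028386e+00,  7.21588815e+01,
        4.20352875e-04,  8.11022071e+01]), 'dq': array([ 0.02158226, -0.08922558,  0.21136339, -0.10437531, -0.17086396,
       -0.02111068]), 'tau': array([ 2.92873694e-03, -6.38576603e+01,  3.85065615e+01,  1.00145180e-02,
       -4.66263077e-05, -4.83698841e-06]), 'position': array([ 0.18773707, -0.49001695,  0.23086359]), 'tcp_rot': array([[ 9.33837720e-01,  3.57696901e-01, -1.97814205e-04],
       [ 3.57696921e-01, -9.33837239e-01,  9.60903034e-04],
       [ 1.58985767e-04, -9.68085031e-04, -9.99999519e-01]]), 'wrist_force': array([-0.64553276,  0.13328298,  0.88297282]), 'ft_torque': array([-0.06132466, -0.00068636,  0.02227658]), 'grasp_force': 0.0, 'finger_gap': 0.9983787009712587}
```

View pics/scene.png

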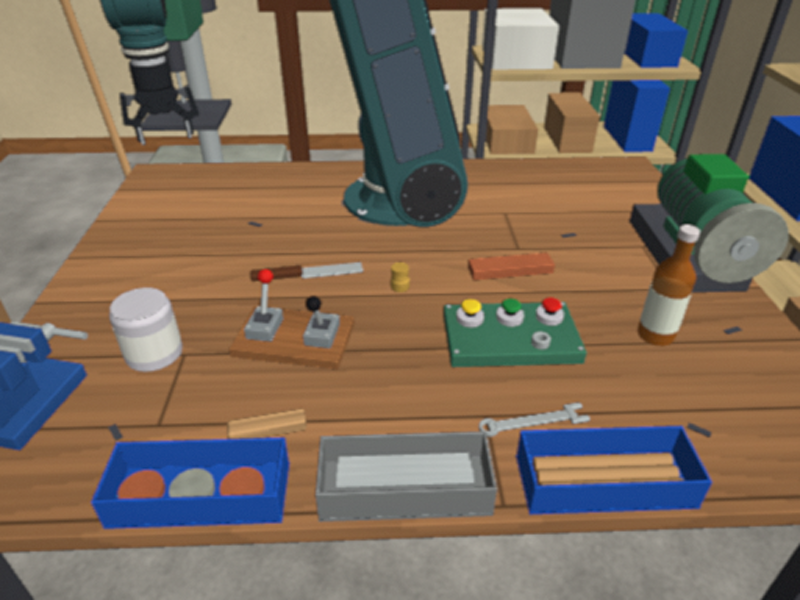

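View pics/top.png

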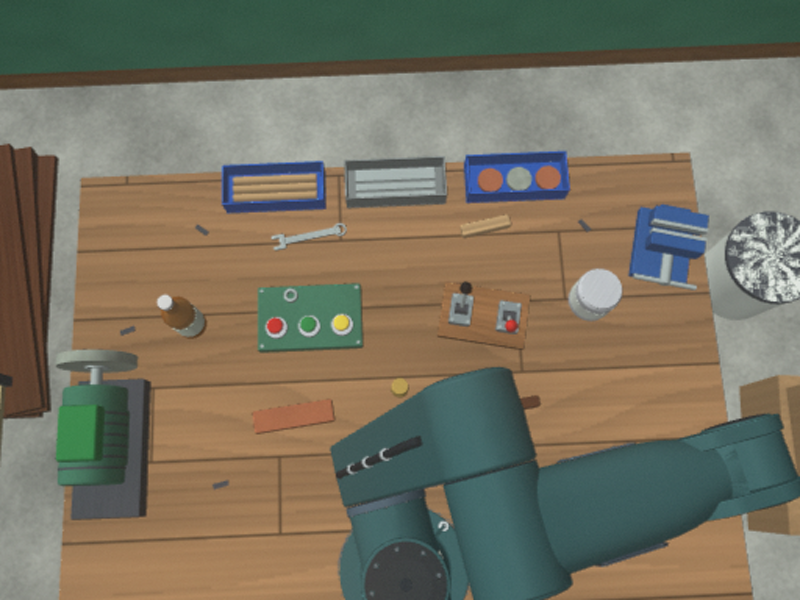

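The scene view shows the red stop button at (551,303) and the red knob at (266,276). In the top view they are at (276,326) and (511,325). The black knob is at top (466,288), and the lever board is slightly rotated.

Run:
```python
from h import *
import pickle
D=pickle.load(open("d.pkl","rb"))
def cen(n,u,v,r,kind):
    im=D[n]["image"].astype(int);b,g,rr=im[...,0],im[...,1],im[...,2]
    m={"red":(rr>120)&(g<70)&(b<70),"black":(im.max(2)<45)}[kind]
    yy,xx=np.mgrid[:384,:512]; m&=(np.hypot(xx-u*.64,yy-v*.64)<r)
    return xx[m].mean(),yy[m].mean(),m.sum(),xx[m].min(),xx[m].max(),yy[m].min(),yy[m].max()
S,T=D["scene"],D["top"]
for nm,a,b,k in(("stop",(551,303),(276,326),"red"),("ball",(266,276),(511,325),"red"),("black",(314,303),(466,288),"black")):
    p=cen("scene",*a,12,k);q=cen("top",*b,9,k);print(nm,np.round(p,1),np.round(q,1),tri(ray(S,*p[:2]),ray(T,*q[:2])), at_z(T,*q[:2],.06 if nm=="stop" else .112))
f=.64
for nm,u,v,z in(("boardTL",444,284,.02),("TR",530,293,.02),("BR",525,348,.02),("BL",438,337,.02),("blockR",509,313,.045),("blockB",461,306,.045),("bTL",258,289,.03),("bTR",361,283,.03),("bBR",363,347,.03),("bBL",260,352,.03),("green",309,325,.065),("yel",342,323,.065),("oil",400,387,.05),("collar",290,295,.046)):
    print(nm,at_z(T,u*f,v*f,z).round(3))
```

```text
stop [352.5 194.3  75.  347.  358.  190.  198. ] [175.5 208.   60.  172.  179.  204.  212. ] (array([0.5441132 , 0.26631758, 0.06029278]), [np.float64(0.0007929273825472125), np.float64(0.000792927382547117)]) [0.54398621 0.26557627 0.06      ]
ball [169.7 176.1  75.  165.  174.  172.  180. ] [326.8 208.   39.  324.  330.  205.  211. ] (array([ 0.5092929 , -0.25758307,  0.1137107 ]), [np.float64(0.0014799760576845148), np.float64(0.001479976057684552)]) [ 0.509838   -0.25935145  0.112     ]<stdin>:8: RuntimeWarning: Mean of empty slice.
  ret = ret.dtype.type(ret / rcount)
Traceback (most recent call last):
ValueError: zero-size array to reduction operation minimum which has no identity
```

Run:
```python
from h import *
import pickle
T=pickle.load(open("d.pkl","rb"))["top"];S=pickle.load(open("d.pkl","rb"))["scene"]
f=.64
print(tri(ray(S,314*f,303*f),ray(T,466*f,288*f)))
for nm,u,v,z in(("boardTL",444,284,.02),("TR",530,293,.02),("BR",525,348,.02),("BL",438,337,.02),("blockR",509,313,.045),("blockB",461,306,.045),("bTL",258,289,.03),("bTR",361,283,.03),("bBR",363,347,.03),("bBL",260,352,.03),("green",309,325,.065),("yel",342,323,.065),("oil",400,387,.05),("collar",290,295,.046)):
    print(nm,at_z(T,u*f,v*f,z).round(3))
```

```text
(array([ 0.59697907, -0.16400882,  0.11411078]), [np.float64(0.0028753407195834515), np.float64(0.002875340719583431)])
boardTL [ 0.633 -0.126  0.02 ]
TR [ 0.603 -0.325  0.02 ]
BR [ 0.473 -0.303  0.02 ]
BL [ 0.508 -0.105  0.02 ]
blockR [ 0.552 -0.269  0.045]
blockB [ 0.573 -0.16   0.045]
bTL [0.638 0.307 0.03 ]
bTR [0.641 0.067 0.03 ]
bBR [0.49  0.068 0.03 ]
bBL [0.489 0.303 0.03 ]
green [0.539 0.187 0.065]
yel [0.541 0.112 0.065]
oil [ 0.393 -0.012  0.05 ]
collar [0.616 0.231 0.046]
```

Request:
step_arm --plan '[{"az": -0.11,"gripper": 0},{"az": -0.11,"gripper": 0},{"az": -0.11,"gripper": 0},{"az": -0.11,"gripper": 0},{"az": -0.11,"gripper": 0},{"az": -0.11,"gripper": 0},{"az": -0.11,"gripper": 0},{"gripper": 0}]' --newtons 20

```text
validation failed for argument at $.pl...
```

```bash
cat >> h.py <<'E'
def go(*t):
    s=telemetry.get_state();R=np.array(s["tcp_rot"]);d=R.T@(np.array(t)-s["position"])
    print("t",s["time"],"p",s["position"].round(4),"yaw",np.degrees(np.arctan2(R[1,0],R[0,0])).round(2),"q",s["joint_pos"].round(1),"F",s["wrist_force"].round(1),"gap",s["finger_gap"],"tool delta",d.round(4))
E
python3 -c "
from h import *
go(.47,.235,.231)"
```

```text
t 0.1 p [ 0.1877 -0.49    0.2309] yaw 20.96 q [-77.9  15.1  -2.8  72.2   0.   81.1] F [-0.6  0.1  0.9] gap 0.9983787009712587 tool delta [ 5.229e-01 -5.761e-01  5.000e-04]
```

Request:
step_arm --plan '[{"tx": 0,"ty": 0,"tz": 0,"ax": 0,"ay": 0,"az": -0.11,"gripper": 0},{"tx": 0,"ty": 0,"tz": 0,"ax": 0,"ay": 0,"az": -0.11,"gripper": 0},{"tx": 0,"ty": 0,"tz": 0,"ax": 0,"ay": 0,"az": -0.11,"gripper": 0},{"tx": 0,"ty": 0,"tz": 0,"ax": 0,"ay": 0,"az": -0.11,"gripper": 0},{"tx": 0,"ty": 0,"tz": 0,"ax": 0,"ay": 0,"az": -0.11,"gripper": 0},{"tx": 0,"ty": 0,"tz": 0,"ax": 0,"ay": 0,"az": -0.11,"gripper": 0},{"tx": 0,"ty": 0,"tz": 0,"ax": 0,"ay": 0,"az": -0.11,"gripper": 0},{"tx": 0,"ty": 0,"tz": 0,"ax": 0,"ay": 0,"az": 0,"gripper": 0}]' --newtons 20

```text
time: 0.77
position: [0.1877, -0.4901, 0.231]
tcp_rot: [[0.417, 0.909, -0.0], [0.909, -0.417, 0.001], [0.0, -0.0, -1.0]]
wrist_force: [-0.4, -1.3, -0.5]
finger_gap: 0.005
grasp_force: 0.0
```

```bash
python3 -c "
from h import *
go(.47,.235,.231)"
```

```text
t 0.7667 p [ 0.1877 -0.4901  0.231 ] yaw 65.38 q [-77.9  15.1  -2.8  72.2  -0.   36.7] F [-0.4 -1.3 -0.5] gap 0.005097078613620608 tool delta [ 7.768e-01 -4.550e-02  4.000e-04]
```

Request:
step_arm --plan '[{"tx": 0.02,"ty": -0.001},{"tx": 0.03,"ty": -0.002},{"tx": 0.03,"ty": -0.002},{"tx": 0.03,"ty": -0.002},{"tx": 0.03,"ty": -0.002},{"tx": 0.03,"ty": -0.002},{"tx": 0.03,"ty": -0.002},{"tx": 0.03,"ty": -0.002},{"tx": 0.03,"ty": -0.002},{"tx": 0.03,"ty": -0.002},{"tx": 0.03,"ty": -0.002},{"tx": 0.03,"ty": -0.002}]'

```text
validation failed for argument at $.pl...
```

Request:
step_arm --plan '[{"tx": 0.035,"ty": -0.002},{"tx": 0.035,"ty": -0.002},{"tx": 0.035,"ty": -0.002},{"tx": 0.035,"ty": -0.002},{"tx": 0.035,"ty": -0.002},{"tx": 0.035,"ty": -0.002},{"tx": 0.035,"ty": -0.002},{"tx": 0.035,"ty": -0.002},{"tx": 0.035,"ty": -0.002},{"tx": 0.035,"ty": -0.002},{"tx": 0.035,"ty": -0.002},{"tx": 0.035,"ty": -0.002}]'

```text
validation failed for argument at $.pl...
```

Request:
step_arm --plan '[{"tx": 0.01},{"tx": 0},{"tx": 0}]'

```text
validation failed for argument at $.pl...
```

Run:
```python
from h import *
go(.542,.264,.1)
import pickle
s=telemetry.get_state();w=snapshot("wrist");pickle.dump((s,w),open("w1.pkl","wb"));print(w["K"],w["tool_from_camera"])
cv2.imwrite("pics/w1.png",cv2.resize(w["image"],(800,600)))
```

```text
t 0.7667 p [ 0.1877 -0.4901  0.231 ] yaw 65.38 q [-77.9  15.1  -2.8  72.2  -0.   36.7] F [-0.4 -1.3 -0.5] gap 0.005097078613620608 tool delta [0.8331 0.0079 0.1314]
[[297.31863964   0.         254.03788071]
 [  0.         297.31863964 189.64942742]
 [  0.           0.           1.        ]] [[-4.96738938e-04 -9.52391238e-01 -3.04878145e-01  7.80083214e-02]
 [ 9.99999876e-01 -4.67467687e-04 -1.69007679e-04  2.20978401e-05]
 [ 1.84407511e-05 -3.04878192e-01  9.52391352e-01 -1.42324990e-01]
 [ 0.00000000e+00  0.00000000e+00  0.00000000e+00  1.00000000e+00]]
```

View pics/w1.png

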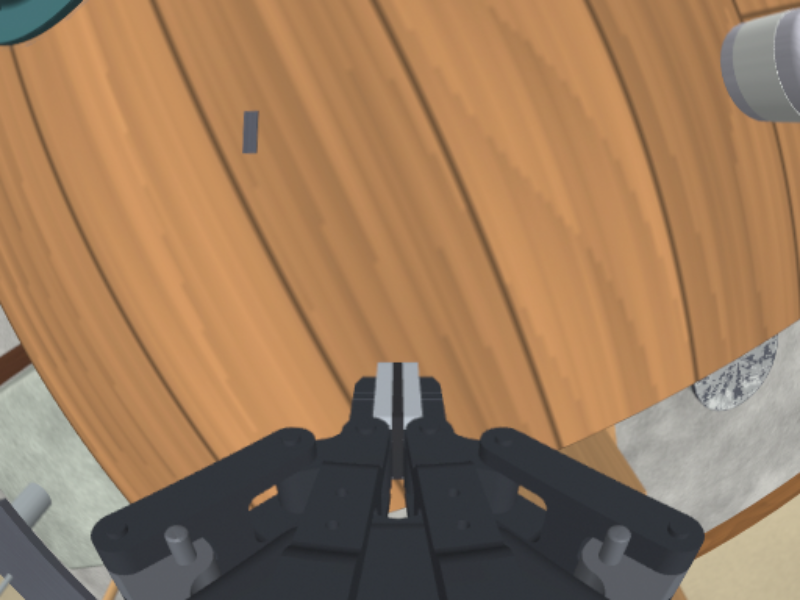

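All seven fields are required in each row, so those moves were refused. The picture only shows the start area, with the shut fingertips at about (398,365).

Request:
step_arm --plan '[{"tx": 0.02,"ty": -0.001,"tz": 0,"ax": 0,"ay": 0,"az": 0,"gripper": 0},{"tx": 0.03,"ty": -0.002,"tz": 0,"ax": 0,"ay": 0,"az": 0,"gripper": 0},{"tx": 0.03,"ty": -0.002,"tz": 0,"ax": 0,"ay": 0,"az": 0,"gripper": 0},{"tx": 0.03,"ty": -0.002,"tz": 0,"ax": 0,"ay": 0,"az": 0,"gripper": 0},{"tx": 0.03,"ty": -0.002,"tz": 0,"ax": 0,"ay": 0,"az": 0,"gripper": 0},{"tx": 0.03,"ty": -0.002,"tz": 0,"ax": 0,"ay": 0,"az": 0,"gripper": 0},{"tx": 0.03,"ty": -0.002,"tz": 0,"ax": 0,"ay": 0,"az": 0,"gripper": 0},{"tx": 0.03,"ty": -0.002,"tz": 0,"ax": 0,"ay": 0,"az": 0,"gripper": 0},{"tx": 0.03,"ty": -0.002,"tz": 0,"ax": 0,"ay": 0,"az": 0,"gripper": 0},{"tx": 0.03,"ty": -0.002,"tz": 0,"ax": 0,"ay": 0,"az": 0,"gripper": 0},{"tx": 0.03,"ty": -0.002,"tz": 0,"ax": 0,"ay": 0,"az": 0,"gripper": 0},{"tx": 0.03,"ty": -0.002,"tz": 0,"ax": 0,"ay": 0,"az": 0,"gripper": 0}]'

```text
time: 1.82
position: [0.3145, -0.1617, 0.2313]
tcp_rot: [[0.426, 0.905, 0.0], [0.905, -0.426, -0.0], [-0.0, 0.0, -1.0]]
wrist_force: [0.7, 0.7, 1.2]
finger_gap: 0.002
grasp_force: 0.0
```

Request:
step_arm --plan '[{"tx": 0.035,"ty": -0.002,"tz": 0,"ax": 0,"ay": 0,"az": 0,"gripper": 0},{"tx": 0.035,"ty": -0.002,"tz": 0,"ax": 0,"ay": 0,"az": 0,"gripper": 0},{"tx": 0.035,"ty": -0.002,"tz": 0,"ax": 0,"ay": 0,"az": 0,"gripper": 0},{"tx": 0.035,"ty": -0.002,"tz": 0,"ax": 0,"ay": 0,"az": 0,"gripper": 0},{"tx": 0.035,"ty": -0.002,"tz": 0,"ax": 0,"ay": 0,"az": 0,"gripper": 0},{"tx": 0.035,"ty": -0.002,"tz": 0,"ax": 0,"ay": 0,"az": 0,"gripper": 0},{"tx": 0.035,"ty": -0.002,"tz": 0,"ax": 0,"ay": 0,"az": 0,"gripper": 0},{"tx": 0.035,"ty": -0.002,"tz": 0,"ax": 0,"ay": 0,"az": 0,"gripper": 0},{"tx": 0.035,"ty": -0.002,"tz": 0,"ax": 0,"ay": 0,"az": 0,"gripper": 0},{"tx": 0.035,"ty": -0.002,"tz": 0,"ax": 0,"ay": 0,"az": 0,"gripper": 0},{"tx": 0.035,"ty": -0.002,"tz": 0,"ax": 0,"ay": 0,"az": 0,"gripper": 0},{"tx": 0.02,"ty": -0.002,"tz": 0,"ax": 0,"ay": 0,"az": 0,"gripper": 0}]'

```text
time: 2.82
position: [0.4641, 0.2172, 0.2309]
tcp_rot: [[0.424, 0.906, -0.0], [0.906, -0.424, 0.0], [0.0, -0.0, -1.0]]
wrist_force: [-0.3, 0.1, 0.1]
finger_gap: -0.001
grasp_force: 0.0
```

Request:
step_arm --plan '[{"tx": 0,"ty": 0,"tz": 0,"ax": 0,"ay": 0,"az": 0,"gripper": 0},{"tx": 0,"ty": 0,"tz": 0,"ax": 0,"ay": 0,"az": 0,"gripper": 0},{"tx": 0,"ty": 0,"tz": 0,"ax": 0,"ay": 0,"az": 0,"gripper": 0}]'

```text
time: 3.07
position: [0.463, 0.2138, 0.2311]
tcp_rot: [[0.423, 0.906, -0.001], [0.906, -0.423, -0.0], [-0.001, -0.0, -1.0]]
wrist_force: [-1.1, 0.3, 0.5]
finger_gap: -0.001
grasp_force: 0.0
```

```bash
cat >> h.py <<'E'
def wray(s,w,u,v):
    K=w["K"];x,y=(u-K[0,2])/K[0,0],(v-K[1,2])/K[1,1];th=np.hypot(x,y)
    d=np.array([np.sin(th)*x/th,np.sin(th)*y/th,np.cos(th)]);M=np.array(w["tool_from_camera"]);R=np.array(s["tcp_rot"])
    return R@M[:3,3]+s["position"],R@M[:3,:3]@d
def redblobs(s,w,z):
    im=w["image"].astype(int);m=((im[...,2]>120)&(im[...,1]<70)&(im[...,0]<70)).astype(np.uint8)
    n,_,st,c=cv2.connectedComponentsWithStats(m)
    for i in range(1,n):
        if st[i,4]>60:
            o,d=wray(s,w,*c[i]);print("red",st[i],c[i].round(1),(o+d*(z-o[2])/d[2]).round(4))
E
python3 - <<'E'
from h import *
go(.542,.264,.1)
import pickle
s=telemetry.get_state();w=snapshot("wrist");pickle.dump((s,w),open("w1.pkl","wb"))
redblobs(s,w,.064)
cv2.imwrite("pics/w2.png",cv2.resize(w["image"],(800,600)))
E
```

```text
t 3.0667 p [0.463  0.2138 0.2311] yaw 64.95 q [ 15.6  13.6  -4.8  71.6  -0.  130.7] F [-1.1  0.3  0.5] gap -0.0014328704979287901 tool delta [0.079  0.0504 0.1311]
red [287  78  33  33 870] [302.8  94.1] [0.5434 0.2672 0.064 ]
```

View pics/w2.png

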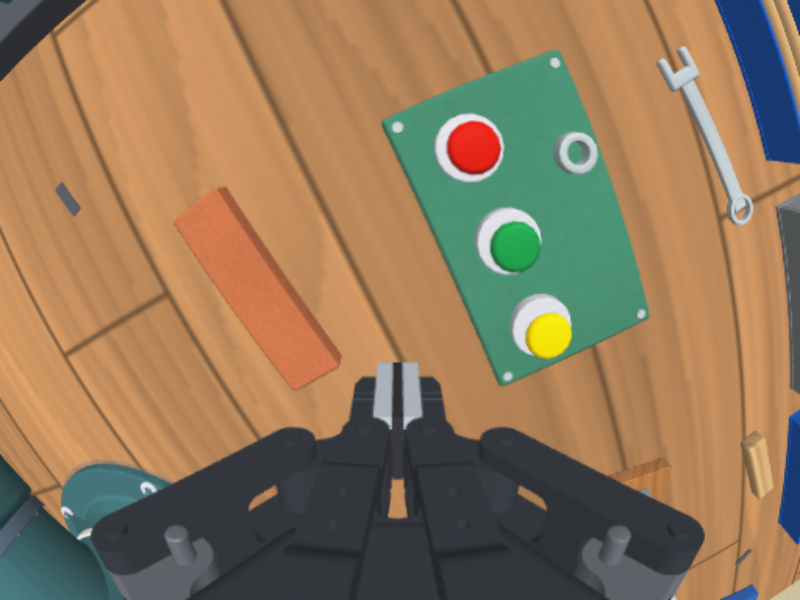

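The wrist view shows the red button at (474,147), and the three cameras agree on it within 2 mm. I'll move above it.

Request:
step_arm --plan '[{"tx": 0.0135,"ty": 0.0084,"tz": 0,"ax": 0,"ay": 0,"az": 0,"gripper": 0},{"tx": 0.0135,"ty": 0.0084,"tz": 0,"ax": 0,"ay": 0,"az": 0,"gripper": 0},{"tx": 0.0135,"ty": 0.0084,"tz": 0.022,"ax": 0,"ay": 0,"az": 0,"gripper": 0},{"tx": 0.0135,"ty": 0.0084,"tz": 0.022,"ax": 0,"ay": 0,"az": 0,"gripper": 0},{"tx": 0.0135,"ty": 0.0084,"tz": 0.022,"ax": 0,"ay": 0,"az": 0,"gripper": 0},{"tx": 0.0135,"ty": 0.0084,"tz": 0.022,"ax": 0,"ay": 0,"az": 0,"gripper": 0},{"tx": 0,"ty": 0,"tz": 0.022,"ax": 0,"ay": 0,"az": 0,"gripper": 0},{"tx": 0,"ty": 0,"tz": 0.021,"ax": 0,"ay": 0,"az": 0,"gripper": 0},{"tx": 0,"ty": 0,"tz": 0,"ax": 0,"ay": 0,"az": 0,"gripper": 0},{"tx": 0,"ty": 0,"tz": 0,"ax": 0,"ay": 0,"az": 0,"gripper": 0},{"tx": 0,"ty": 0,"tz": 0,"ax": 0,"ay": 0,"az": 0,"gripper": 0}]'

```text
time: 4.03
position: [0.5437, 0.266, 0.1018]
tcp_rot: [[0.423, 0.906, 0.001], [0.906, -0.423, 0.0], [0.001, 0.001, -1.0]]
wrist_force: [0.3, 0.5, 0.4]
finger_gap: 0.002
grasp_force: 0.0
```

Run:
```python
from h import *
go(.5433,.2665,.07)
s=telemetry.get_state();w=snapshot("wrist")
redblobs(s,w,.067)
cv2.imwrite("pics/w3.png",w["image"])
```

```text
t 4.0333 p [0.5437 0.266  0.1018] yaw 65.01 q [ 18.4  26.5  -5.7  57.8  -0.  133.4] F [0.3 0.5 0.4] gap 0.0019286150096524436 tool delta [ 0.0003 -0.0006  0.0318]
red [ 227  190   54   47 1912] [253.8 212.3] [0.5461 0.2715 0.067 ]
```

View pics/w3.png

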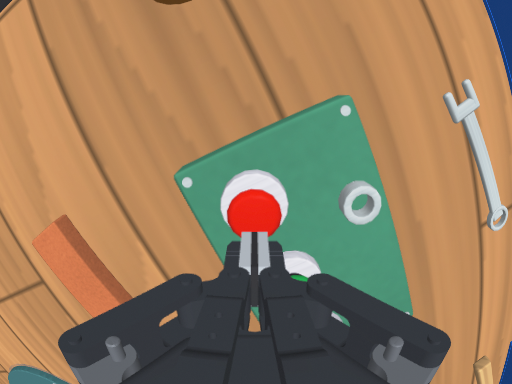

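The red head at (254,212) is centred on the fingers. I'll press it gently.

Request:
step_arm --plan '[{"tx": 0,"ty": 0,"tz": 0.01,"ax": 0,"ay": 0,"az": 0,"gripper": 0},{"tx": 0,"ty": 0,"tz": 0.01,"ax": 0,"ay": 0,"az": 0,"gripper": 0},{"tx": 0,"ty": 0,"tz": 0.008,"ax": 0,"ay": 0,"az": 0,"gripper": 0},{"tx": 0,"ty": 0,"tz": 0.004,"ax": 0,"ay": 0,"az": 0,"gripper": 0},{"tx": 0,"ty": 0,"tz": 0.002,"ax": 0,"ay": 0,"az": 0,"gripper": 0},{"tx": 0,"ty": 0,"tz": 0.002,"ax": 0,"ay": 0,"az": 0,"gripper": 0},{"tx": 0,"ty": 0,"tz": 0.002,"ax": 0,"ay": 0,"az": 0,"gripper": 0},{"tx": 0,"ty": 0,"tz": 0.001,"ax": 0,"ay": 0,"az": 0,"gripper": 0},{"tx": 0,"ty": 0,"tz": 0.001,"ax": 0,"ay": 0,"az": 0,"gripper": 0},{"tx": 0,"ty": 0,"tz": 0.001,"ax": 0,"ay": 0,"az": 0,"gripper": 0},{"tx": 0,"ty": 0,"tz": 0,"ax": 0,"ay": 0,"az": 0,"gripper": 0},{"tx": 0,"ty": 0,"tz": 0,"ax": 0,"ay": 0,"az": 0,"gripper": 0}]'

```text
time: 5.08
position: [0.5432, 0.2665, 0.0594]
tcp_rot: [[0.421, 0.907, 0.0], [0.907, -0.421, 0.0], [0.0, 0.0, -1.0]]
wrist_force: [-3.1, -0.8, 3.7]
finger_gap: 0.001
grasp_force: 2.0
```

Request:
step_arm --plan '[{"tx": 0,"ty": 0,"tz": 0.0006,"ax": 0,"ay": 0,"az": 0,"gripper": 0},{"tx": 0,"ty": 0,"tz": 0,"ax": 0,"ay": 0,"az": 0,"gripper": 0},{"tx": 0,"ty": 0,"tz": 0,"ax": 0,"ay": 0,"az": 0,"gripper": 0}]'

```text
time: 5.33
position: [0.5432, 0.2665, 0.0587]
tcp_rot: [[0.421, 0.907, 0.0], [0.907, -0.421, 0.0], [0.0, 0.0, -1.0]]
wrist_force: [-2.0, -0.7, 3.9]
finger_gap: 0.001
grasp_force: 2.1
```

Run:
```python
from h import *
go(.44,-.25,.231)
```

```text
t 5.3333 p [0.5432 0.2665 0.0587] yaw 65.07 q [ 18.4  28.4  -9.5  52.    0.  133.3] F [-2.  -0.7  3.9] gap 0.0008658571005154987 tool delta [-0.5118  0.1241 -0.1723]
```

Request:
step_arm --plan '[{"tx": 0,"ty": 0,"tz": -0.003,"ax": 0,"ay": 0,"az": 0,"gripper": 0},{"tx": 0,"ty": 0,"tz": -0.005,"ax": 0,"ay": 0,"az": 0,"gripper": 0},{"tx": 0,"ty": 0,"tz": -0.01,"ax": 0,"ay": 0,"az": 0,"gripper": 0},{"tx": 0,"ty": 0,"tz": -0.02,"ax": 0,"ay": 0,"az": 0,"gripper": 0},{"tx": 0,"ty": 0,"tz": -0.03,"ax": 0,"ay": 0,"az": 0,"gripper": 0},{"tx": 0,"ty": 0,"tz": -0.03,"ax": 0,"ay": 0,"az": 0,"gripper": 0},{"tx": 0,"ty": 0,"tz": -0.03,"ax": 0,"ay": 0,"az": 0,"gripper": 0},{"tx": 0,"ty": 0,"tz": -0.02,"ax": 0,"ay": 0,"az": 0,"gripper": 0},{"tx": -0.02,"ty": 0.005,"tz": -0.012,"ax": 0,"ay": 0,"az": 0,"gripper": 0},{"tx": -0.032,"ty": 0.008,"tz": -0.012,"ax": 0,"ay": 0,"az": 0,"gripper": 0},{"tx": -0.032,"ty": 0.008,"tz": 0,"ax": 0,"ay": 0,"az": 0,"gripper": 0},{"tx": -0.032,"ty": 0.008,"tz": 0,"ax": 0,"ay": 0,"az": 0,"gripper": 0}]'

```text
time: 6.33
position: [0.5206, 0.1481, 0.2322]
tcp_rot: [[0.421, 0.907, 0.002], [0.907, -0.421, 0.0], [0.001, 0.002, -1.0]]
wrist_force: [-0.2, -0.3, -0.1]
finger_gap: -0.002
grasp_force: 0.0
```

Request:
step_arm --plan '[{"tx": -0.033,"ty": 0.008,"tz": 0,"ax": 0,"ay": 0,"az": 0,"gripper": 0},{"tx": -0.033,"ty": 0.008,"tz": 0,"ax": 0,"ay": 0,"az": 0,"gripper": 0},{"tx": -0.033,"ty": 0.008,"tz": 0,"ax": 0,"ay": 0,"az": 0,"gripper": 0},{"tx": -0.033,"ty": 0.008,"tz": 0,"ax": 0,"ay": 0,"az": 0,"gripper": 0},{"tx": -0.033,"ty": 0.008,"tz": 0,"ax": 0,"ay": 0,"az": 0,"gripper": 0},{"tx": -0.033,"ty": 0.008,"tz": 0,"ax": 0,"ay": 0,"az": 0,"gripper": 0},{"tx": -0.033,"ty": 0.008,"tz": 0,"ax": 0,"ay": 0,"az": 0,"gripper": 0},{"tx": -0.033,"ty": 0.008,"tz": 0,"ax": 0,"ay": 0,"az": 0,"gripper": 0},{"tx": -0.033,"ty": 0.008,"tz": 0,"ax": 0,"ay": 0,"az": 0,"gripper": 0},{"tx": -0.033,"ty": 0.008,"tz": 0,"ax": 0,"ay": 0,"az": 0,"gripper": 0},{"tx": -0.033,"ty": 0.008,"tz": 0,"ax": 0,"ay": 0,"az": 0,"gripper": 0},{"tx": -0.033,"ty": 0.008,"tz": 0,"ax": 0,"ay": 0,"az": 0,"gripper": 0}]'

```text
time: 7.33
position: [0.4402, -0.2523, 0.2317]
tcp_rot: [[0.422, 0.907, 0.001], [0.907, -0.422, -0.001], [-0.0, 0.001, -1.0]]
wrist_force: [0.0, 0.5, 0.3]
finger_gap: 0.003
grasp_force: 0.0
```

Request:
step_arm --plan '[{"tx": 0,"ty": 0,"tz": 0,"ax": 0,"ay": 0,"az": 0.108,"gripper": 0},{"tx": 0,"ty": 0,"tz": 0,"ax": 0,"ay": 0,"az": 0.108,"gripper": 0},{"tx": 0,"ty": 0,"tz": 0,"ax": 0,"ay": 0,"az": 0.108,"gripper": 0},{"tx": 0,"ty": 0,"tz": 0,"ax": 0,"ay": 0,"az": 0.108,"gripper": 0},{"tx": 0,"ty": 0,"tz": 0,"ax": 0,"ay": 0,"az": 0.108,"gripper": 0},{"tx": 0,"ty": 0,"tz": 0,"ax": 0,"ay": 0,"az": 0.108,"gripper": 0},{"tx": 0,"ty": 0,"tz": 0,"ax": 0,"ay": 0,"az": 0.108,"gripper": 0},{"tx": 0,"ty": 0,"tz": 0,"ax": 0,"ay": 0,"az": 0.108,"gripper": 0},{"tx": 0,"ty": 0,"tz": 0,"ax": 0,"ay": 0,"az": 0.108,"gripper": 0},{"tx": 0,"ty": 0,"tz": 0,"ax": 0,"ay": 0,"az": 0.108,"gripper": 0},{"tx": 0,"ty": 0,"tz": 0,"ax": 0,"ay": 0,"az": 0.108,"gripper": 0},{"tx": 0,"ty": 0,"tz": 0,"ax": 0,"ay": 0,"az": 0.108,"gripper": 0}]'

```text
time: 8.33
position: [0.4408, -0.2507, 0.2315]
tcp_rot: [[0.986, -0.165, 0.001], [-0.165, -0.986, -0.001], [0.001, 0.001, -1.0]]
wrist_force: [0.4, 0.8, -0.1]
finger_gap: 0.004
grasp_force: 0.0
```

Request:
step_arm --plan '[{"tx": 0,"ty": 0,"tz": 0,"ax": 0,"ay": 0,"az": 0,"gripper": 0},{"tx": 0,"ty": 0,"tz": 0,"ax": 0,"ay": 0,"az": 0,"gripper": 0}]'

```text
time: 8.5
position: [0.4408, -0.2506, 0.2313]
tcp_rot: [[0.988, -0.156, 0.001], [-0.156, -0.988, -0.0], [0.001, 0.0, -1.0]]
wrist_force: [-0.7, 0.4, 0.6]
finger_gap: -0.001
grasp_force: 0.0
```

Run:
```python
from h import *
go(.47,-.253,.104)
s=telemetry.get_state();w=snapshot("wrist")
redblobs(s,w,.112)
cv2.imwrite("pics/w4.png",cv2.resize(w["image"],(800,600)))
t=snapshot("top");i=t["image"][160:250,150:350];cv2.imwrite("pics/t4.png",cv2.resize(i,(800,360)))
```

```text
t 8.5 p [ 0.4408 -0.2506  0.2313] yaw -8.99 q [-38.8  13.3  -5.3  71.4  -0.  150.2] F [-0.7  0.4  0.6] gap -0.001434836091272314 tool delta [ 0.0291 -0.0023  0.1273]
red [234  93  32  31 766] [249.4 108.4] [ 0.5092 -0.2574  0.112 ]
```

View pics/w4.png

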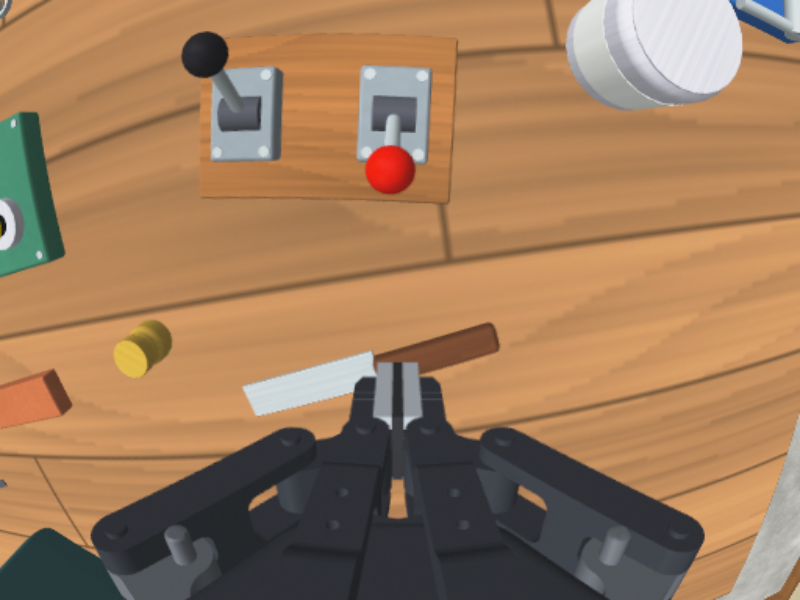

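The red knob is at (390,170), giving (0.509,-0.257), and the tool is aligned with the swing. I'll come down behind it.

Request:
step_arm --plan '[{"tx": 0.007,"ty": -0.002,"tz": 0.015,"ax": 0,"ay": 0,"az": 0,"gripper": 0},{"tx": 0.007,"ty": -0.002,"tz": 0.025,"ax": 0,"ay": 0,"az": 0,"gripper": 0},{"tx": 0.007,"ty": 0,"tz": 0.025,"ax": 0,"ay": 0,"az": 0,"gripper": 0},{"tx": 0.004,"ty": 0,"tz": 0.025,"ax": 0,"ay": 0,"az": 0,"gripper": 0},{"tx": 0,"ty": 0,"tz": 0.025,"ax": 0,"ay": 0,"az": 0,"gripper": 0},{"tx": 0,"ty": 0,"tz": 0.014,"ax": 0,"ay": 0,"az": 0,"gripper": 0},{"tx": 0,"ty": 0,"tz": 0,"ax": 0,"ay": 0,"az": 0,"gripper": 0},{"tx": 0,"ty": 0,"tz": 0,"ax": 0,"ay": 0,"az": 0,"gripper": 0}]'

```text
time: 9.27
position: [0.4659, -0.2505, 0.1018]
tcp_rot: [[0.987, -0.158, -0.001], [-0.158, -0.987, 0.001], [-0.001, -0.0, -1.0]]
wrist_force: [0.2, -0.5, 0.8]
finger_gap: 0.002
grasp_force: 0.0
```

Request:
step_arm --plan '[{"tx": 0.005,"ty": 0,"tz": 0,"ax": 0,"ay": 0,"az": 0,"gripper": 0},{"tx": 0.005,"ty": 0,"tz": 0,"ax": 0,"ay": 0,"az": 0,"gripper": 0},{"tx": 0.004,"ty": 0,"tz": 0,"ax": 0,"ay": 0,"az": 0,"gripper": 0},{"tx": 0.004,"ty": 0,"tz": 0,"ax": 0,"ay": 0,"az": 0,"gripper": 0},{"tx": 0.004,"ty": 0,"tz": 0,"ax": 0,"ay": 0,"az": 0,"gripper": 0},{"tx": 0.004,"ty": 0,"tz": 0,"ax": 0,"ay": 0,"az": 0,"gripper": 0},{"tx": 0.004,"ty": 0,"tz": 0,"ax": 0,"ay": 0,"az": 0,"gripper": 0},{"tx": 0.004,"ty": 0,"tz": 0,"ax": 0,"ay": 0,"az": 0,"gripper": 0},{"tx": 0.004,"ty": 0,"tz": 0,"ax": 0,"ay": 0,"az": 0,"gripper": 0},{"tx": 0.002,"ty": 0,"tz": 0,"ax": 0,"ay": 0,"az": 0,"gripper": 0}]'

```text
time: 10.1
position: [0.5062, -0.2571, 0.1016]
tcp_rot: [[0.987, -0.159, 0.0], [-0.159, -0.987, -0.0], [0.0, 0.0, -1.0]]
wrist_force: [-3.3, -0.4, 1.1]
finger_gap: 0.002
grasp_force: 1.2
```

Run:
```python
from h import *
go(.5597,-.2695,.102)
s=telemetry.get_state();w=snapshot("wrist")
redblobs(s,w,.12)
cv2.imwrite("pics/w5.png",cv2.resize(w["image"],(800,600)))
```

```text
t 10.1 p [ 0.5062 -0.2571  0.1016] yaw -9.17 q [-35.2  23.1 -11.4  55.4   0.  154. ] F [-3.3 -0.4  1.1] gap 0.0021499674067121098 tool delta [ 0.0548  0.0037 -0.0003]
red [ 226  189   61   61 2902] [255.7 218.6] [ 0.5304 -0.2618  0.12  ]
```

View pics/w5.png

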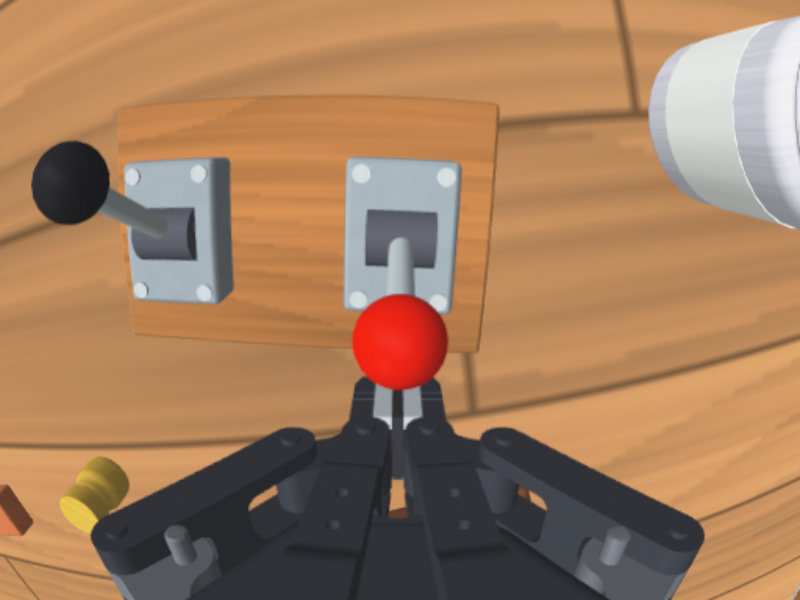

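The knob at (400,340) is centred on the fingers and moving, at about 3 N. I'll carry on.

Request:
step_arm --plan '[{"tx": 0.004,"ty": 0,"tz": 0,"ax": 0,"ay": 0,"az": 0,"gripper": 0},{"tx": 0.004,"ty": 0,"tz": 0,"ax": 0,"ay": 0,"az": 0,"gripper": 0},{"tx": 0.004,"ty": 0,"tz": 0,"ax": 0,"ay": 0,"az": 0,"gripper": 0},{"tx": 0.004,"ty": 0,"tz": 0,"ax": 0,"ay": 0,"az": 0,"gripper": 0},{"tx": 0.004,"ty": 0,"tz": 0,"ax": 0,"ay": 0,"az": 0,"gripper": 0},{"tx": 0.004,"ty": 0,"tz": 0,"ax": 0,"ay": 0,"az": 0,"gripper": 0},{"tx": 0.004,"ty": 0,"tz": 0,"ax": 0,"ay": 0,"az": 0,"gripper": 0},{"tx": 0.004,"ty": 0,"tz": 0,"ax": 0,"ay": 0,"az": 0,"gripper": 0},{"tx": 0.004,"ty": 0,"tz": 0,"ax": 0,"ay": 0,"az": 0,"gripper": 0},{"tx": 0.004,"ty": 0,"tz": 0,"ax": 0,"ay": 0,"az": 0,"gripper": 0},{"tx": 0.004,"ty": 0,"tz": 0,"ax": 0,"ay": 0,"az": 0,"gripper": 0},{"tx": 0,"ty": 0,"tz": 0,"ax": 0,"ay": 0,"az": 0,"gripper": 0}]'

```text
time: 11.15
position: [0.5497, -0.264, 0.1015]
tcp_rot: [[0.987, -0.159, 0.0], [-0.159, -0.987, 0.0], [0.0, -0.0, -1.0]]
wrist_force: [0.5, -0.4, 0.7]
finger_gap: -0.004
grasp_force: 0.0
```

Request:
step_arm --plan '[{"tx": 0.002,"ty": 0,"tz": 0,"ax": 0,"ay": 0,"az": 0,"gripper": 0},{"tx": 0.002,"ty": 0,"tz": 0,"ax": 0,"ay": 0,"az": 0,"gripper": 0},{"tx": 0,"ty": 0,"tz": 0,"ax": 0,"ay": 0,"az": 0,"gripper": 0}]'

```text
time: 11.4
position: [0.5531, -0.2646, 0.1016]
tcp_rot: [[0.987, -0.159, -0.0], [-0.159, -0.987, 0.0], [-0.0, -0.0, -1.0]]
wrist_force: [-1.0, 0.2, -0.6]
finger_gap: -0.001
grasp_force: 0.4
```

Request:
step_arm --plan '[{"tx": 0.002,"ty": 0,"tz": 0,"ax": 0,"ay": 0,"az": 0,"gripper": 0},{"tx": 0,"ty": 0,"tz": 0,"ax": 0,"ay": 0,"az": 0,"gripper": 0},{"tx": 0,"ty": 0,"tz": 0,"ax": 0,"ay": 0,"az": 0,"gripper": 0}]'

```text
time: 11.65
position: [0.5551, -0.265, 0.1017]
tcp_rot: [[0.987, -0.159, 0.0], [-0.159, -0.987, -0.0], [0.0, -0.0, -1.0]]
wrist_force: [-1.3, 0.5, 0.4]
finger_gap: -0.002
grasp_force: 0.5
```

Request:
step_arm --plan '[{"tx": 0.002,"ty": 0,"tz": 0,"ax": 0,"ay": 0,"az": 0,"gripper": 0},{"tx": 0.001,"ty": 0,"tz": 0,"ax": 0,"ay": 0,"az": 0,"gripper": 0},{"tx": 0,"ty": 0,"tz": 0,"ax": 0,"ay": 0,"az": 0,"gripper": 0}]'

```text
time: 11.9
position: [0.558, -0.2654, 0.1016]
tcp_rot: [[0.987, -0.159, -0.0], [-0.159, -0.987, 0.0], [-0.0, -0.0, -1.0]]
wrist_force: [-0.8, -0.1, -0.4]
finger_gap: 0.001
grasp_force: 0.7
```

Request:
step_arm --plan '[{"tx": 0.001,"ty": 0,"tz": 0,"ax": 0,"ay": 0,"az": 0,"gripper": 0},{"tx": 0,"ty": 0,"tz": 0,"ax": 0,"ay": 0,"az": 0,"gripper": 0}]'

```text
time: 12.07
position: [0.5589, -0.2656, 0.1016]
tcp_rot: [[0.987, -0.159, -0.0], [-0.159, -0.987, 0.0], [-0.0, -0.0, -1.0]]
wrist_force: [-1.9, 1.0, -1.9]
finger_gap: -0.001
grasp_force: 0.8
```

Request:
step_arm --plan '[{"tx": 0.001,"ty": 0,"tz": 0,"ax": 0,"ay": 0,"az": 0,"gripper": 0},{"tx": 0,"ty": 0,"tz": 0,"ax": 0,"ay": 0,"az": 0,"gripper": 0}]'

```text
time: 12.23
position: [0.5597, -0.2657, 0.1016]
tcp_rot: [[0.987, -0.16, -0.001], [-0.16, -0.987, 0.0], [-0.001, -0.0, -1.0]]
wrist_force: [-3.4, 1.3, -1.1]
finger_gap: -0.002
grasp_force: 1.8
```

Request:
step_arm --plan '[{"tx": 0.001,"ty": 0,"tz": 0,"ax": 0,"ay": 0,"az": 0,"gripper": 0},{"tx": 0,"ty": 0,"tz": 0,"ax": 0,"ay": 0,"az": 0,"gripper": 0}]'

```text
time: 12.4
position: [0.5598, -0.2657, 0.1015]
tcp_rot: [[0.987, -0.16, -0.002], [-0.16, -0.987, 0.0], [-0.002, 0.0, -1.0]]
wrist_force: [-8.7, 1.8, 0.7]
finger_gap: 0.0
grasp_force: 4.5
```

Request:
step_arm --plan '[{"tx": 0.0005,"ty": 0,"tz": 0,"ax": 0,"ay": 0,"az": 0,"gripper": 0},{"tx": 0,"ty": 0,"tz": 0,"ax": 0,"ay": 0,"az": 0,"gripper": 0}]'

```text
time: 12.57
position: [0.5599, -0.2657, 0.1015]
tcp_rot: [[0.987, -0.16, -0.003], [-0.16, -0.987, 0.0], [-0.003, 0.0, -1.0]]
wrist_force: [-11.4, 0.9, 2.6]
finger_gap: 0.001
grasp_force: 5.8
```

The lever is at its stop: force rises with no further travel, at the predicted position. I'll withdraw backwards, then up.

Request:
step_arm --plan '[{"tx": -0.003,"ty": 0,"tz": 0,"ax": 0,"ay": 0,"az": 0,"gripper": 0},{"tx": -0.007,"ty": 0,"tz": 0,"ax": 0,"ay": 0,"az": 0,"gripper": 0},{"tx": -0.015,"ty": 0,"tz": 0,"ax": 0,"ay": 0,"az": 0,"gripper": 0},{"tx": -0.02,"ty": 0,"tz": 0,"ax": 0,"ay": 0,"az": 0,"gripper": 0},{"tx": -0.02,"ty": 0,"tz": -0.01,"ax": 0,"ay": 0,"az": 0,"gripper": 0},{"tx": -0.02,"ty": 0,"tz": -0.02,"ax": 0,"ay": 0,"az": 0,"gripper": 0},{"tx": -0.02,"ty": 0,"tz": -0.03,"ax": 0,"ay": 0,"az": 0,"gripper": 0},{"tx": -0.01,"ty": 0,"tz": -0.03,"ax": 0,"ay": 0,"az": 0,"gripper": 0},{"tx": 0,"ty": 0,"tz": -0.03,"ax": 0,"ay": 0,"az": 0,"gripper": 0},{"tx": 0,"ty": 0,"tz": -0.02,"ax": 0,"ay": 0,"az": 0,"gripper": 0},{"tx": 0,"ty": 0,"tz": 0,"ax": 0,"ay": 0,"az": 0,"gripper": 0},{"tx": 0,"ty": 0,"tz": 0,"ax": 0,"ay": 0,"az": 0,"gripper": 0}]'

```text
time: 13.57
position: [0.4483, -0.248, 0.2427]
tcp_rot: [[0.987, -0.16, 0.003], [-0.16, -0.987, -0.002], [0.003, 0.001, -1.0]]
wrist_force: [0.2, -0.2, -0.3]
finger_gap: -0.004
grasp_force: 0.0
```

Run:
```python
from h import *
go(.44,-.25,.23)
s=telemetry.get_state();w=snapshot("wrist")
redblobs(s,w,.112)
S=snapshot("scene")
cv2.imwrite("pics/s6.png",np.vstack([cv2.resize(w["image"][:250],(600,293)),cv2.resize(S["image"][150:260,50:480],(600,300//2+3),interpolation=cv2.INTER_CUBIC)]))
```

```text
t 13.5667 p [ 0.4483 -0.248   0.2427] yaw -9.18 q [-38.1  13.5  -3.2  73.1   0.  151.1] F [ 0.2 -0.2 -0.3] gap -0.004330743538473179 tool delta [-0.0079  0.0032  0.0127]
red [242  21  30  29 687] [256.7  34.7] [ 0.5832 -0.2726  0.112 ]
```

View pics/s6.png

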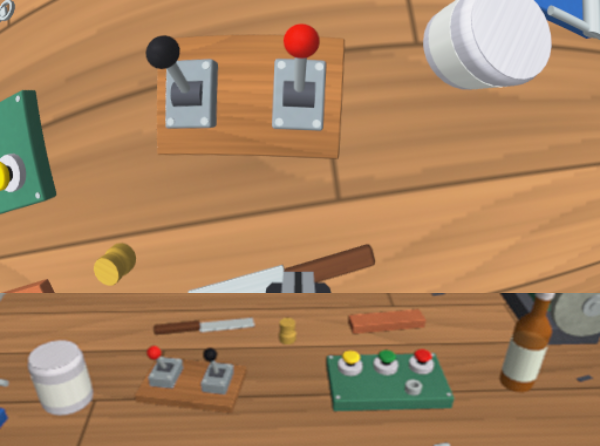

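The red knob at (301,41) is fully over, having travelled 75.6 mm of a predicted 76.7. The black lever and the loose things are unchanged, and the red button at (423,355) is back out.

```bash
python3 -c "
from plant import manip
print(manip.finish_job())"
```

```text
the job is handed in; nothing more can be done
None
```

The red stop button was pressed and sprang back, the red-knobbed lever was then pushed fully over to its stop (at most about 11 N), the hand was withdrawn clear, and the job was handed in at about 14 s.

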